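# Fit the loose key to the seedling watering valve and open it

## Robot

A 6-joint arm with a two-finger parallel gripper is mounted at the origin on the work surface. World frame = base frame: x ahead of the robot, y to its left, z up, the work surface at z = 0. Lengths are in m, angles in rad, forces in N, time in s.
With the tool pointing down it reaches from about 0.325 to 0.9 m from the base axis. Payload 6.1 kg.
Tool frame: the origin (TCP) lies midway between the tips of the shut fingers; the grasp point (between the pads) lies bot.grip_depth behind it (bot.grip_depth is the distance from the TCP to the grasp point, in m); z points along the fingers, y is the line along which they close (so a half turn about z gives the same grasp; the last joint's range is limited). The gripper opens to 87 mm and grips with 3 to 60 N. Pads are 19 mm wide; open, the fingers measure 117 mm over their backs; the gripper's body (75 mm by 190 mm) begins 51 mm behind the grasp point.
Start: joints at [1.021, 0.22, 1.526, -0, 1.395, -0.126], TCP at [0.257, 0.57, 0.223] pointing down, gripper open.
Joint ranges: [-2.98, 2.98], [-0.91, 2.08], [0.09, 2.57], [-1.24, 4.39], [0.2, 2.65], [-2.68, 2.68]. Speed limits (rad/s): [2.57, 2.57, 3.01, 3.14, 3.14, 3.14].

## Interface

Orientations are given as a unit quaternion [x, y, z, w].
In Python, from workcell import bot, cams, order gives the robot as it stands. The module is installed in compiled form; this text tells all that it offers.
- The arm moves only by the shell command python3 -m jog 'ROWS' [FORCE]. ROWS is JSON, a list of rows, each an object of numbers: "x", "y", "z": the shift along the tool's x, y, z each as a share of 250 mm, from -1 to 1; "ax", "ay", "az": the turn, a rotation vector about the tool's x, y, z each as a share of 180 degrees, from -1 to 1; "fingers": the finger opening in mm, from 0 to 87. A call has exactly 5 rows; each row shifts and turns the commanded pose from where the row before left it, along the tool's axes as they then stand; what a row does not reach is not made up. A row lasts 1/10 s, in which the tool goes at most 50 mm and 8.59 degrees, less where a joint would pass 70% of its speed; a pose out of reach is approached as far as the arm can. A call with a number of a shift or a turn outside -1 to 1 is refused whole. A call with a gripper value outside its range is refused whole. The fingers move at their own pace and stop on an object; FORCE is the grip in N (left out, the last holds). Time passes only in rows, so rows that do not move let the fingers close, or fill a call up. It gives the time, the measured TCP pose, the force, the opening and the grip force at its end, in the units of the state.
- bot.sense(): the state, without advancing time (a new reading comes with each control period).
- cams.snapshot(name): name is "side" or "top" or "wrist"; returns a dict with "img" (420x560x3 uint8, red, green, blue), "z_map" (420x560 float32, m along the optical axis (not along the pixel's ray), 0 where there is no reading), "fx", "fy", "cx", "cy" (pixels), "k1" (the pictures are not rectified: a ray, as slopes to the right and down, at radius r is drawn at 1 + k1 r^2 times it, then the intrinsics apply), "R" (3x3) and "t" (3): a world point X has camera coordinates R X + t. Camera axes: x right, y down, z forward; pixel columns grow to the right and rows downward; lengths in m; the calibration is good to about 2 mm. A picture is of the moment at which its call begins.
- order.sign_off(): hands the job in; it is judged then, once.
The state is a dict: "clock": time; "qpos": joint angles; "qvel": joint speeds; "joint_efforts": joint torques, N m; "tcp_pos": TCP position; "tcp_rot": TCP orientation; "contact_force": force on the tool from outside, world axes, zero at the start; "torque": the same for the moment, N m; "gripper_width": finger opening in m; "finger_force": force on a finger pad.
Only numpy, scipy, OpenCV 4.12 (cv2) and the standard library are available. Lean on these libraries where they do the work, as an engineer would, in place of code of your own. Each camera call takes 0.05 s, during which the arm holds its last target. There are 200 camera calls.

## Task

Take the loose blue-handled key from the white tray, push its square socket straight down on the square stem of the watering valve until the spring ball clicks and the key is fully home, then turn it counter-clockwise (seen from above) by about 75 degrees to open the valve. Leave the key clicked home on the stem and let go. Be gentle: never load the valve with more than about 35 N in pushing or turning, and leave the pots and the beaker alone.

Things in the scene. Friction and masses are not known exactly. Their poses are not given: they have to be found in the camera images.
- key: Loose valve key, about 0.2 kg, standing on its mouth in the tray: steel square socket 27.2 mm wide outside, 52 mm tall, blue flat handle on top. Origin: centre of the mouth (underside), z up. Bore 17.2 mm square, sides along key x and y, 48 mm deep, 1.5 mm lead-in chamfer. A window 10 mm wide, 21.5 to 30.5 mm above the mouth, in all four walls catches the ball: any quarter-turn orientation fits.
- key_handle (a point): Centre of the key's blue flat handle, 77 mm above the mouth on the key's axis: 62 mm long (key x), 14 mm thick (key y, the way to grip it), from 60 to 94 mm above the mouth. Under it is a finger guard plate 62 x 40 mm, 56 to 60 mm above the mouth: keep the fingertips just above it. Axes as the key's.
- valve: Fixed green valve block 80 x 70 x 42 mm (x, y, z), a pipe stub with blue cap on each y side reaching 74 mm from the centre. Origin under its centre on the bench. On it stands a round brass bonnet 42 mm across; its flat top is the shoulder on which the fully seated key's mouth rests. From it rises the greased steel stem, 16 mm square, 40 mm tall over the shoulder, its top 3 mm tapered to 11 mm.
- valve_axis (a point): Point on the stem's axis at the shoulder's nominal height, 62 mm above the bench; axes as the valve block's. The bonnet's height is set differently from valve to valve: the true shoulder, with stem and ball, lies up to 12 mm higher or lower than this point, and full seating must be felt.
- spindle (a joint): Turn of the square stem, rad, counter-clockwise seen from above; at 0 its sides are parallel to the valve block's x and y (ball on the +x side). 0 is closed, open is above 1.1, a hard end stop is at 1.6 (do not lean on it). Turns against friction of about 0.1 N m and stays where left. Starts between 0 and 0.2. A fitted key has about 0.07 rad of play on it each way.
- ball (a joint): Spring ball standing 2.8 mm out of one stem face, centred 26 mm above the shoulder. Value in m: 0 fully out, 0.0015 to 0.003 pressed in by the socket wall (reading too noisy to rely on). Passing it takes roughly 5 to 10 N of push, met about 29 mm before full seating; it then drags lightly and clicks out into a window in the last 2 mm before the mouth meets the hard shoulder.
- tray: Fixed white tray 240 x 280 mm (x, y), rim 24 mm high, floor 5 mm thick. Origin under its centre.
- pot_a: Loose terracotta-coloured pot with three seedling leaves, 72 mm across, 64 mm tall, leaves to 90 mm. Origin: centre of its underside. Leave alone.
- pot_b: Loose terracotta-coloured pot with five seedling leaves, 72 mm across, 64 mm tall, leaves to 90 mm. Origin: centre of its underside. Leave alone.
- beaker: Loose glass beaker 52 mm across, 60 mm tall. Origin: centre of its underside. Leave alone.

How it is judged:
On the way:
1. the key is pushed home on the closed valve's stem and the ball has clicked out into a window (z of key in the frame of valve_axis below 0.0135 m and horizontal distance between key and valve_axis below 0.004 m and angle between key's own z axis and vertical below 0.08 rad and value of joint ball below 0.0006 m and value of joint spindle below 0.6 rad), for 0.2 s.
At the end, for the whole second after the job is handed in: The valve is turned open (spindle above 1.08 rad) with the key left seated on the stem: mouth no more than 13.5 mm above the nominal shoulder, within 4 mm of the axis and 0.08 rad of upright, ball out in a window (within 0.6 mm), key at rest and released (value of joint spindle above 1.08 rad and z of key in the frame of valve_axis below 0.0135 m and horizontal distance between key and valve_axis below 0.004 m and angle between key's own z axis and vertical below 0.08 rad and value of joint ball below 0.0006 m and linear speed of key below 0.02 m/s); the robot touches nothing.
It fails at once if the valve is loaded through the key with more than 35 N (contact force between key and valve above 35 N).
It fails at once if a pot or the beaker is shoved more than 25 mm or tipped (distance of any of pot_a, pot_b, beaker from where it was at the start of the episode above 0.025 m or angle between any of pot_a, pot_b, beaker's own z axis and vertical above 0.35 rad).
It also fails if it takes over 56 s, if anything falls off the work surface, if the arm or the gripper's body presses on something with over 40 N, if the wrist force passes 120 N, or if a joint passes its speed limit or range.

## Working session

There is one attempt and no reset: what is moved stays moved. The work goes in short steps, Python scripts to look and compute and a shell command to move; the robot and the scene stay as the last step left them, time stands still between calls to the robot, and variables do not carry over. Pictures are saved under pics/ and viewed, at most 10 in all, crops included, and the job is handed in when it is done.

```bash
mkdir -p pics; cat > h.py <<'E'
import numpy as np, cv2
from workcell import bot,cams,order
def snap(n,save=None):
    s=cams.snapshot(n)
    if save: cv2.imwrite('pics/'+save+'.png',s['img'][:,:,::-1])
    return s
def rays(s,uv):
    uv=np.asarray(uv,float).reshape(-1,2)
    K=np.array([[s['fx'],0,s['cx']],[0,s['fy'],s['cy']],[0,0,1.]])
    d=(uv-[s['cx'],s['cy']])/[s['fx'],s['fy']]
    x=d.copy()
    for _ in range(20): x=d/(1+s['k1']*(x**2).sum(1,keepdims=True))
    r=np.c_[x,np.ones(len(x))]@np.asarray(s['R'])
    o=-np.asarray(s['R']).T@np.asarray(s['t'])
    return o,r
def onplane(s,uv,z):
    o,r=rays(s,uv); return o+r*((z-o[2])/r[:,2:])
def cloud(s,mask):
    v,u=np.nonzero(mask&(s['z_map']>0)); o,r=rays(s,np.c_[u,v])
    return o+r*s['z_map'][v,u][:,None]
E
python3 - <<'E'
from h import *
a=snap('top','top0');b=snap('side','side0')
for s in (a,b): print(s['fx'],s['k1'],-np.array(s['R']).T@s['t'])
s=bot.sense();print({k:np.round(v,3) for k,v in s.items()},bot.grip_depth)
E
```

```text
415.44759766996157 -0.058561908166551366 [0.37379577 0.00918499 0.91345975]
514.5082070377339 -0.13793852291193362 [ 0.32754521 -0.89498962  0.59779179]
{'clock': np.float64(0.1), 'qpos': array([ 1.021,  0.221,  1.527,  0.   ,  1.395, -0.126]), 'qvel': array([ 0.001, -0.002, -0.001,  0.002, -0.   , -0.   ]), 'joint_efforts': array([ 1.0000e-03, -4.9595e+01, -3.8852e+01,  7.0000e-02,  5.2000e-02,
        0.0000e+00]), 'tcp_pos': array([0.257, 0.569, 0.222]), 'tcp_rot': array([ 0.21 ,  0.978, -0.001, -0.   ]), 'contact_force': array([-0.584,  0.832, -0.341]), 'torque': array([ 0.012, -0.03 ,  0.028]), 'finger_force': np.float64(0.0), 'gripper_width': np.float64(0.087)} 0.0187
```

View pics/top0.png

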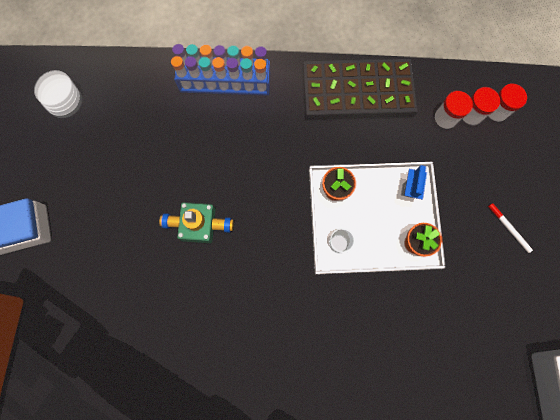

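View pics/side0.png

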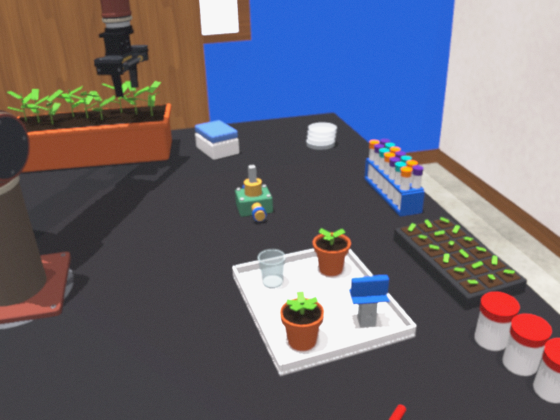

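The top view shows the key's blue handle at about (416,183). Pot_a is at (340,184), pot_b at (425,240), the beaker at (340,241), and the valve at (195,222) with its stem top near (190,216). The side view shows the key upright at (369,295) and the valve at (254,195).

```bash
python3 - <<'E'
from h import *
def blob(s,lo,hi,box):
    h=cv2.cvtColor(s['img'],cv2.COLOR_RGB2HSV); m=cv2.inRange(h,lo,hi); k=np.zeros_like(m); x0,y0,x1,y1=box; k[y0:y1,x0:x1]=1
    return (m>0)&(k>0)
def rect(P):
    return cv2.minAreaRect((P[:,:2]*1000).astype(np.float32))
a=snap('top');b=snap('side')
for s,bx in((a,(395,155,440,210)),(b,(335,265,400,310))):
    C=cloud(s,blob(s,(100,120,40),(130,255,255),bx)); print('key n',len(C),'z pct',np.percentile(C[:,2],[2,50,98]))
    T=C[C[:,2]>np.percentile(C[:,2],98)-.012]; print(' top',rect(T),T.mean(0))
    print(' all',rect(C))
for s,bx in((a,(150,190,240,255)),(b,(230,180,280,225))):
    C=cloud(s,blob(s,(60,80,30),(90,255,255),bx)); T=C[abs(C[:,2]-.042)<.006]; print('green',len(T),T[:,2].mean(),rect(T))
# stem/bonnet clouds
m=np.zeros(a['z_map'].shape,bool); m[195:245,170:220]=1
C=cloud(a,m)
for lo,hi in((.052,.075),(.09,.12)):
    T=C[(C[:,2]>lo)&(C[:,2]<hi)]; 
    if len(T): print(lo,len(T),np.median(T,0),rect(T),np.percentile(T[:,2],[5,95]))
m=np.zeros(b['z_map'].shape,bool); m[155:215,230:285]=1
C=cloud(b,m)
for lo,hi in((.055,.08),(.08,.12)):
    T=C[(C[:,2]>lo)&(C[:,2]<hi)]; print('side',lo,len(T),np.median(T,0),rect(T),np.percentile(T[:,2],[5,95]))
# caps by blue in top
m=blob(a,(100,100,40),(130,255,255),(155,205,172,240));u=np.argwhere(m).mean(0)[::-1]
m2=blob(a,(100,100,40),(130,255,255),(222,205,240,240));u2=np.argwhere(m2).mean(0)[::-1]
print('caps',u,u2,onplane(a,[u,u2],.025))
for n,bx in(('pa',(320,165,360,205)),('pb',(402,220,445,262))):
    C=cloud(a,blob(a,(0,120,60),(15,255,255),bx));T=C[C[:,2]>.055];print(n,rect(T))
s=a; i=cv2.resize(s['img'][150:280,150:450],None,fx=2.6,fy=2.6,interpolation=cv2.INTER_CUBIC); cv2.imwrite('pics/crop.png',i[:,:,::-1])
E
```

```text
key n 534 z pct [0.06218729 0.0788621  0.10086998]
 top ((627.5756225585938, -273.5343017578125), (14.737045288085938, 62.362937927246094), 78.47830963134766) [ 0.62535692 -0.27192241  0.09758663]
 all ((627.3457641601562, -273.00372314453125), (40.017860412597656, 63.01993942260742), 78.94495391845703)
key n 984 z pct [0.06293609 0.08052076 0.10058822]
 top ((628.3350830078125, -276.5088806152344), (16.08806800842285, 61.137001037597656), 80.06366729736328) [ 0.62829486 -0.27854071  0.09644703]
 all ((673.201171875, -230.99273681640625), (187.86383056640625, 61.44831848144531), 47.81538391113281)
green 689 0.0411660227210547 ((529.5604248046875, 194.57000732421875), (70.11689758300781, 80.37864685058594), 87.98841857910156)
green 266 0.040705162736352926 ((530.3816528320312, 190.92942810058594), (72.79393768310547, 79.69344329833984), 86.44269561767578)
0.052 238 [0.52252628 0.18694945 0.07196127] ((529.3570556640625, 194.63613891601562), (40.50292205810547, 40.77183151245117), 51.51487350463867) [0.05653572 0.0745062 ]
0.09 98 [0.52858624 0.1934228  0.11038707] ((529.5689086914062, 194.9940948486328), (16.505817413330078, 16.661684036254883), 2.31900691986084) [0.09441512 0.11336339]
side 0.055 203 [0.52836999 0.18191754 0.06997975] ((530.571044921875, 189.09359741210938), (37.61832809448242, 41.038516998291016), 78.87352752685547) [0.05712079 0.07708496]
side 0.08 117 [0.53037549 0.18803286 0.09901604] ((530.658447265625, 190.78103637695312), (17.8929386138916, 19.74069595336914), 74.30482482910156) [0.08238846 0.11278518]
caps [164.76190476 220.9047619 ] [226.83695652 224.75      ] [[0.53029307 0.26384974 0.025     ]
 [0.52768482 0.1272802  0.025     ]]
pa ((620.8756103515625, -108.88160705566406), (67.71350860595703, 71.72378540039062), 46.85837936401367)
pb ((507.6648254394531, -287.0961608886719), (68.19247436523438, 71.13671112060547), 5.795263767242432)
```

View pics/crop.png

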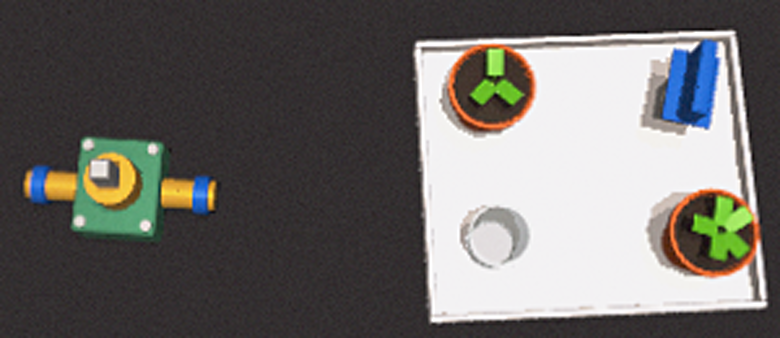

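The crop matches the numeric fit. The key is at about (0.628,-0.274) with its handle long axis at about -11.5°. The valve is at about (0.530,0.194) with yaw about -1.5°. Next I move above the key.

```bash

for i in 1 2 3 4; do python3 -m jog '[{"x":-0.137,"y":-0.1236},{"x":-0.137,"y":-0.1236},{"x":-0.137,"y":-0.1236},{"x":-0.137,"y":-0.1236},{"x":-0.137,"y":-0.1236}]' ; done
python3 -m jog '[{"az":-0.035},{"az":-0.0355},{},{},{}]'
python3 - <<'E'
from h import *
s=snap('wrist','w1'); print(-np.array(s['R']).T@s['t']); st=bot.sense(); print(st['tcp_pos'],st['tcp_rot'])
h=cv2.cvtColor(s['img'],cv2.COLOR_RGB2HSV); m=cv2.inRange(h,(100,120,40),(130,255,255))>0
C=cloud(s,m); C=C[(C[:,2]>.05)&(C[:,2]<.11)]
T=C[C[:,2]>.09]; print(len(C),len(T),np.percentile(C[:,2],[2,98]))
for P in (T,C): print(cv2.minAreaRect((P[:,:2]*1000).astype(np.float32)),P.mean(0))
E
```

```text
[0.18750711 0.60023749 0.38421971]
[0.25684794 0.56946159 0.22200166] [ 2.10300409e-01  9.77636700e-01 -4.46407824e-04 -1.46532911e-04]
12 0 [0.07134224 0.07546151]
((0.0, 0.0), (0.0, 0.0), 0.0) [nan nan nan]
((448.24896240234375, 617.3858642578125), (2.190455436706543, 10.70930004119873), 4.397080421447754) [0.44862855 0.61739851 0.07336036]validation failed for argument at $[0]...
validation failed for argument at $[0]...
validation failed for argument at $[0]...
validation failed for argument at $[0]...
validation failed for argument at $[0]...
<stdin>:6: RuntimeWarning: Mean of empty slice.
  ret = um.true_divide(
```

View pics/w1.png

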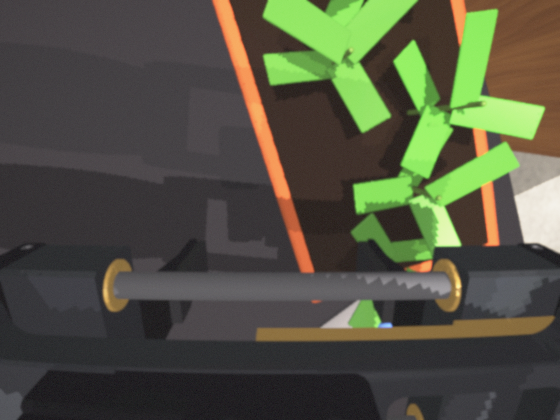

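The wrist view shows the planter, with the finger housing along the bottom. The moves were refused, probably because each row needs every key.

```bash

python3 -m jog '[{"x":-0.137,"y":-0.1236,"z":0,"ax":0,"ay":0,"az":0,"fingers":87},{"x":-0.137,"y":-0.1236,"z":0,"ax":0,"ay":0,"az":0,"fingers":87},{"x":-0.137,"y":-0.1236,"z":0,"ax":0,"ay":0,"az":0,"fingers":87},{"x":-0.137,"y":-0.1236,"z":0,"ax":0,"ay":0,"az":0,"fingers":87},{"x":-0.137,"y":-0.1236,"z":0,"ax":0,"ay":0,"az":0,"fingers":87}]'
```

```text
clock: 0.75
tcp_pos: [0.3499, 0.3568, 0.2225]
tcp_rot: [0.21, 0.978, 0.0, 0.0]
contact_force: [1.6, -0.5, 0.2]
gripper_width: 0.087
finger_force: 0.0
```

```bash

for i in 1 2 3; do python3 -m jog '[{"x":-0.137,"y":-0.1236,"z":0,"ax":0,"ay":0,"az":0,"fingers":87},{"x":-0.137,"y":-0.1236,"z":0,"ax":0,"ay":0,"az":0,"fingers":87},{"x":-0.137,"y":-0.1236,"z":0,"ax":0,"ay":0,"az":0,"fingers":87},{"x":-0.137,"y":-0.1236,"z":0,"ax":0,"ay":0,"az":0,"fingers":87},{"x":-0.137,"y":-0.1236,"z":0,"ax":0,"ay":0,"az":0,"fingers":87}]' >/dev/null; done
python3 -m jog '[{"x":0,"y":0,"z":0,"ax":0,"ay":0,"az":-0.035,"fingers":87},{"x":0,"y":0,"z":0,"ax":0,"ay":0,"az":-0.0355,"fingers":87},{"x":0,"y":0,"z":0,"ax":0,"ay":0,"az":0,"fingers":87},{"x":0,"y":0,"z":0,"ax":0,"ay":0,"az":0,"fingers":87},{"x":0,"y":0,"z":0,"ax":0,"ay":0,"az":0,"fingers":87}]'
python3 - <<'E'
from h import *
s=snap('wrist','w2'); print(-np.array(s['R']).T@s['t']); st=bot.sense(); print(st['tcp_pos'],st['tcp_rot'])
h=cv2.cvtColor(s['img'],cv2.COLOR_RGB2HSV); m=cv2.inRange(h,(100,120,40),(130,255,255))>0
C=cloud(s,m); C=C[(C[:,2]>.05)&(C[:,2]<.11)]
T=C[C[:,2]>.09]; print(len(C),len(T),np.percentile(C[:,2],[2,98]))
for P in (T,C): print(cv2.minAreaRect((P[:,:2]*1000).astype(np.float32)),P.mean(0))
E
```

```text
clock: 2.75
tcp_pos: [0.6273, -0.2749, 0.2227]
tcp_rot: [0.102, 0.995, -0.0, 0.0]
contact_force: [0.2, 0.6, -0.3]
gripper_width: 0.0867
finger_force: 0.0
[ 0.55282595 -0.25972862  0.38507411]
[ 0.62731697 -0.27496478  0.22281199] [ 1.01568993e-01  9.94828482e-01 -9.06955611e-05  1.51931930e-04]
1963 858 [0.06379848 0.10009482]
((624.2169799804688, -273.2099609375), (13.713191032409668, 60.1708869934082), 78.6353530883789) [ 0.62245543 -0.27271369  0.09857137]
((624.3477172851562, -273.3095703125), (37.11306381225586, 60.684669494628906), 79.17860412597656) [ 0.62308727 -0.27264664  0.07996514]
```

View pics/w2.png

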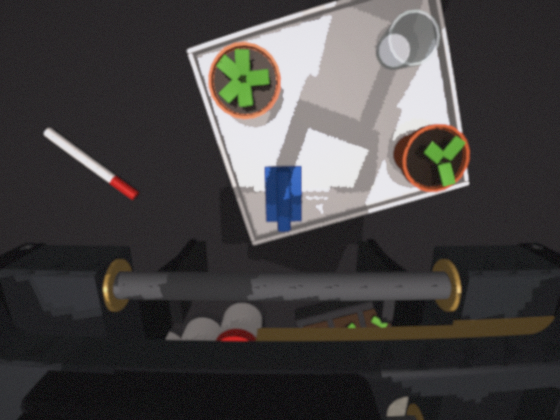

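The key handle is at (283,195), between the fingers and lined up with them. I descend and grip it.

```bash

python3 -m jog '[{"x":0.005,"y":0.007,"z":0.154,"ax":0,"ay":0,"az":0,"fingers":87},{"x":0,"y":0,"z":0.154,"ax":0,"ay":0,"az":0,"fingers":87},{"x":0,"y":0,"z":0.154,"ax":0,"ay":0,"az":0,"fingers":87},{"x":0,"y":0,"z":0.1,"ax":0,"ay":0,"az":0,"fingers":87},{"x":0,"y":0,"z":0.05,"ax":0,"ay":0,"az":0,"fingers":87}]'
for i in 1 2 3; do python3 -m jog '[{"x":0,"y":0,"z":0,"ax":0,"ay":0,"az":0,"fingers":0},{"x":0,"y":0,"z":0,"ax":0,"ay":0,"az":0,"fingers":0},{"x":0,"y":0,"z":0,"ax":0,"ay":0,"az":0,"fingers":0},{"x":0,"y":0,"z":0,"ax":0,"ay":0,"az":0,"fingers":0},{"x":0,"y":0,"z":0,"ax":0,"ay":0,"az":0,"fingers":0}]' 50; done
```

```text
clock: 3.3
tcp_pos: [0.6246, -0.272, 0.0662]
tcp_rot: [0.101, 0.995, 0.001, -0.002]
contact_force: [-0.1, -0.1, 0.5]
gripper_width: 0.0869
finger_force: 0.0
clock: 3.8
tcp_pos: [0.6271, -0.2738, 0.071]
tcp_rot: [0.101, 0.995, -0.0, 0.001]
contact_force: [1.1, 0.1, -0.7]
gripper_width: 0.0548
finger_force: 0.0
clock: 4.3
tcp_pos: [0.6263, -0.2733, 0.0694]
tcp_rot: [0.101, 0.995, 0.0, -0.0]
contact_force: [-0.1, 0.2, -0.1]
gripper_width: 0.0151
finger_force: 0.0
clock: 4.8
tcp_pos: [0.6263, -0.2733, 0.0694]
tcp_rot: [0.101, 0.995, 0.0, -0.0]
contact_force: [-0.6, 0.5, -0.0]
gripper_width: 0.0135
finger_force: 49.9
```

```bash

python3 -m jog '[{"x":0,"y":0,"z":-0.06,"ax":0,"ay":0,"az":0,"fingers":0},{"x":0,"y":0,"z":-0.12,"ax":0,"ay":0,"az":0,"fingers":0},{"x":0,"y":0,"z":-0.16,"ax":0,"ay":0,"az":0,"fingers":0},{"x":0,"y":0,"z":-0.15,"ax":0,"ay":0,"az":0,"fingers":0},{"x":0,"y":0,"z":-0.07,"ax":0,"ay":0,"az":0,"fingers":0}]'
for i in 1 2; do python3 -m jog '[{"x":0.0703,"y":0.1514,"z":0,"ax":0,"ay":0,"az":0,"fingers":0},{"x":0.0703,"y":0.1514,"z":0,"ax":0,"ay":0,"az":0,"fingers":0},{"x":0.0703,"y":0.1514,"z":0,"ax":0,"ay":0,"az":0,"fingers":0},{"x":0.0703,"y":0.1514,"z":0,"ax":0,"ay":0,"az":0,"fingers":0},{"x":0.0703,"y":0.1514,"z":0,"ax":0,"ay":0,"az":0,"fingers":0}]'; done
for i in 1 2; do python3 -m jog '[{"x":0,"y":0,"z":0,"ax":0,"ay":0,"az":0.042,"fingers":0},{"x":0,"y":0,"z":0,"ax":0,"ay":0,"az":0.042,"fingers":0},{"x":0,"y":0,"z":0,"ax":0,"ay":0,"az":0.042,"fingers":0},{"x":0,"y":0,"z":0,"ax":0,"ay":0,"az":0.042,"fingers":0},{"x":0,"y":0,"z":0,"ax":0,"ay":0,"az":0.04,"fingers":0}]'; done
python3 -m jog '[{"x":0,"y":0,"z":0,"ax":0,"ay":0,"az":0,"fingers":0},{"x":0,"y":0,"z":0,"ax":0,"ay":0,"az":0,"fingers":0},{"x":0,"y":0,"z":0,"ax":0,"ay":0,"az":0,"fingers":0},{"x":0,"y":0,"z":0,"ax":0,"ay":0,"az":0,"fingers":0},{"x":0,"y":0,"z":0,"ax":0,"ay":0,"az":0,"fingers":0}]'
python3 - <<'E'
from h import *
s=snap('wrist','w3'); print(-np.array(s['R']).T@s['t']); st=bot.sense(); print(st['tcp_pos'],st['tcp_rot'])
C=cloud(s,s['z_map']>0); v=(abs(C[:,0]-.53)<.05)&(abs(C[:,1]-.193)<.05); C=C[v]
mr=lambda P:cv2.minAreaRect((P[:,:2]*1000).astype(np.float32))
for lo,hi in((.036,.048),(.065,.08),(.085,.118),(.105,.118)):
    T=C[(C[:,2]>lo)&(C[:,2]<hi)]; print(lo,len(T),np.percentile(T[:,2],[5,50,95]),mr(T) if len(T) else '')
E
```

```text
clock: 5.3
tcp_pos: [0.6281, -0.2743, 0.2153]
tcp_rot: [0.101, 0.995, -0.001, 0.003]
contact_force: [-0.2, -0.5, -1.9]
gripper_width: 0.0137
finger_force: 49.9
clock: 5.8
tcp_pos: [0.5772, -0.0687, 0.2089]
tcp_rot: [0.101, 0.995, 0.0, -0.001]
contact_force: [0.7, 0.1, -1.6]
gripper_width: 0.0137
finger_force: 49.9
clock: 6.3
tcp_pos: [0.5291, 0.1342, 0.2091]
tcp_rot: [0.101, 0.995, -0.0, -0.0]
contact_force: [0.5, -0.4, -2.5]
gripper_width: 0.0134
finger_force: 49.9
clock: 6.8
tcp_pos: [0.5297, 0.1328, 0.2089]
tcp_rot: [0.417, 0.909, -0.0, -0.001]
contact_force: [0.3, -0.6, -2.6]
gripper_width: 0.0139
finger_force: 49.9
clock: 7.3
tcp_pos: [0.5297, 0.1327, 0.2089]
tcp_rot: [0.687, 0.727, -0.001, -0.0]
contact_force: [-0.7, -0.3, -2.8]
gripper_width: 0.014
finger_force: 49.9
clock: 7.8
tcp_pos: [0.5303, 0.1327, 0.2095]
tcp_rot: [0.685, 0.729, -0.0, -0.0]
contact_force: [-0.7, -0.5, -3.4]
gripper_width: 0.0137
finger_force: 49.9
[0.5238892  0.20699037 0.37188201]
[0.53027564 0.13274362 0.20953519] [ 6.84750447e-01  7.28777624e-01 -1.80199700e-05  2.83400684e-06]
0.036 3498 [0.03995408 0.04209699 0.04472784] ((528.4400024414062, 195.344482421875), (70.6107406616211, 80.72529602050781), 88.77893829345703)
0.065 1109 [0.07185656 0.07301743 0.07427996] ((528.395263671875, 195.13687133789062), (41.0100212097168, 41.029361724853516), 48.1776123046875)
0.085 402 [0.10245416 0.11234225 0.11399807] ((529.7665405273438, 195.1848602294922), (18.291824340820312, 16.363265991210938), 3.392216682434082)
0.105 375 [0.11004449 0.11244225 0.11401298] ((528.6957397460938, 194.8147735595703), (15.86374568939209, 15.753975868225098), 3.3517725467681885)
```

View pics/w3.png

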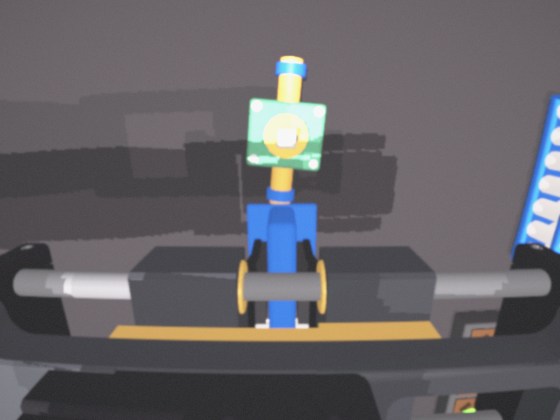

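The picture shows the stem square at (286,137) and the held key's handle and guard, with the guard's far edge at row 205. Shoulder z is about 0.073, and the stem yaw of about 3.4° matches the tool's 3.6°. Next I measure the key's offset in the same view.

```bash
python3 - <<'E'
from h import *
s=snap('wrist'); 
h=cv2.cvtColor(s['img'],cv2.COLOR_RGB2HSV); m=cv2.inRange(h,(100,150,60),(130,255,255))>0
m[:202]=0; m[250:]=0; m[:,:230]=0;m[:,335:]=0
C=cloud(s,m); st=bot.sense(); 
p=np.radians(3.5); ux=np.array([-np.sin(p),np.cos(p)]); uy=np.array([np.cos(p),np.sin(p)])
for nm,lo,hi in(('guard',.19,.212),('handle',.228,.25)):
    T=C[(C[:,2]>lo)&(C[:,2]<hi)]; d=T[:,:2]-st['tcp_pos'][:2]; X=d@ux; Y=d@uy
    print(nm,len(T),np.median(T[:,2]),'x max',np.sort(X)[-30:].round(4)[[0,15,29]],'y range',np.percentile(Y,[1,99]), cv2.minAreaRect((T[:,:2]*1000).astype(np.float32)))
# ray method: guard far edge row at central columns; sides
g=m&(s['z_map']>0)
zp=s['z_map']; rows=[np.nonzero(m[:,c])[0].min() for c in range(255,310,6)]; 
P=onplane(s,np.c_[range(255,310,6),np.array(rows)-.5],np.median(C[(C[:,2]>.19)&(C[:,2]<.212)][:,2])); print('edge',((P[:,:2]-st['tcp_pos'][:2])@ux).round(4))
# stem top: bright blob
g=cv2.cvtColor(s['img'],cv2.COLOR_RGB2HSV); sm=(g[...,1]<60)&(g[...,2]>110); sm[:120]=0;sm[155:]=0;sm[:,:268]=0;sm[:,305:]=0
D=cloud(s,sm); D=D[D[:,2]>.105]; P=onplane(s,np.argwhere(sm)[:,::-1],.1125); print('stem',len(D),D.mean(0),cv2.minAreaRect((P[:,:2]*1000).astype(np.float32)), st['tcp_pos'])
E
```

```text
guard 1630 0.205220268617283 x max [0.0303 0.0304 0.0306] y range [-0.02135209  0.0175008 ] ((527.3567504882812, 149.3480682373047), (39.48391342163086, 27.822134017944336), 3.4086480140686035)
handle 951 0.23866176294971575 x max [0.0305 0.0305 0.0308] y range [-0.00874736  0.00451009] ((526.7778930664062, 156.40762329101562), (13.826079368591309, 14.105216979980469), 4.696044445037842)
edge [0.0307 0.0307 0.0307 0.0295 0.0295 0.0295 0.0307 0.0307 0.0307 0.0307]
stem 353 [0.52827652 0.19544895 0.11236829] ((528.1134643554688, 197.27493286132812), (30.05034637451172, 25.217885971069336), 3.5459563732147217) [0.53028177 0.13276433 0.20954703]
```

```bash

python3 -m jog '[{"x":0.126,"y":0.0077,"z":0,"ax":0,"ay":0,"az":0,"fingers":0},{"x":0.125,"y":0.0077,"z":0,"ax":0,"ay":0,"az":0,"fingers":0},{"x":0,"y":0,"z":0.05,"ax":0,"ay":0,"az":0,"fingers":0},{"x":0,"y":0,"z":0.05,"ax":0,"ay":0,"az":0,"fingers":0},{"x":0,"y":0,"z":0.01,"ax":0,"ay":0,"az":0,"fingers":0}]'
python3 -m jog '[{"x":0,"y":0,"z":0,"ax":0,"ay":0,"az":0,"fingers":0},{"x":0,"y":0,"z":0,"ax":0,"ay":0,"az":0,"fingers":0},{"x":0,"y":0,"z":0,"ax":0,"ay":0,"az":0,"fingers":0},{"x":0,"y":0,"z":0,"ax":0,"ay":0,"az":0,"fingers":0},{"x":0,"y":0,"z":0,"ax":0,"ay":0,"az":0,"fingers":0}]'
python3 - <<'E'
from h import *
s=snap('side'); cv2.imwrite('pics/s4.png',cv2.resize(s['img'][90:230,190:330],None,fx=4,fy=4,interpolation=cv2.INTER_CUBIC)[:,:,::-1])
E
```

```text
clock: 8.4
tcp_pos: [0.5287, 0.1947, 0.1792]
tcp_rot: [0.685, 0.729, -0.002, -0.001]
contact_force: [-0.0, -0.0, -2.0]
gripper_width: 0.0138
finger_force: 49.9
clock: 8.9
tcp_pos: [0.5306, 0.1955, 0.1825]
tcp_rot: [0.685, 0.728, 0.0, 0.0]
contact_force: [0.2, 0.2, -2.9]
gripper_width: 0.0137
finger_force: 49.9
```

View pics/s4.png

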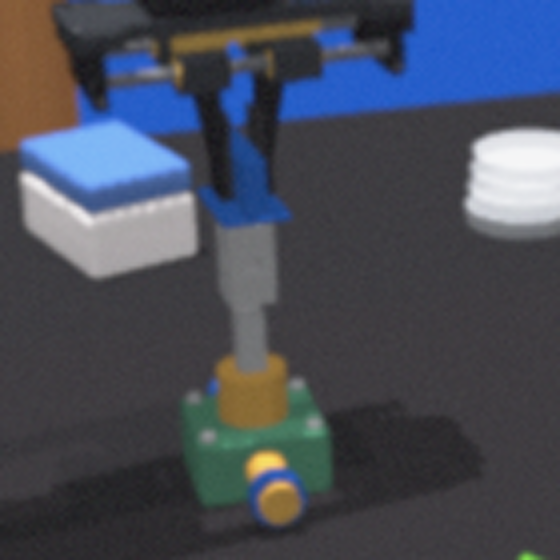

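The side view shows the socket (crop column ~248) centred over the stem (column ~250). I descend gently.

```bash

for i in 1 2; do python3 -m jog '[{"x":0,"y":0,"z":0.006,"ax":0,"ay":0,"az":0,"fingers":0},{"x":0,"y":0,"z":0.006,"ax":0,"ay":0,"az":0,"fingers":0},{"x":0,"y":0,"z":0.006,"ax":0,"ay":0,"az":0,"fingers":0},{"x":0,"y":0,"z":0.003,"ax":0,"ay":0,"az":0,"fingers":0},{"x":0,"y":0,"z":0,"ax":0,"ay":0,"az":0,"fingers":0}]'; done
```

```text
clock: 9.45
tcp_pos: [0.5301, 0.1956, 0.1765]
tcp_rot: [0.685, 0.729, -0.0, -0.0]
contact_force: [0.1, -0.8, -1.7]
gripper_width: 0.0135
finger_force: 49.9
clock: 9.95
tcp_pos: [0.5302, 0.1957, 0.1714]
tcp_rot: [0.685, 0.729, -0.0, -0.0]
contact_force: [-0.2, 1.4, -2.6]
gripper_width: 0.0139
finger_force: 49.9
```

```bash

for i in 1 2 3; do python3 -m jog '[{"x":0,"y":0,"z":0.004,"ax":0,"ay":0,"az":0,"fingers":0},{"x":0,"y":0,"z":0.004,"ax":0,"ay":0,"az":0,"fingers":0},{"x":0,"y":0,"z":0.004,"ax":0,"ay":0,"az":0,"fingers":0},{"x":0,"y":0,"z":0.004,"ax":0,"ay":0,"az":0,"fingers":0},{"x":0,"y":0,"z":0,"ax":0,"ay":0,"az":0,"fingers":0}]' | grep -v -e clock -e rot -e width -e finger; done; python3 -c "
from h import *
print(bot.sense()['torque'])"
```

```text
tcp_pos: [0.5302, 0.1957, 0.1673]
contact_force: [0.9, 1.2, -2.7]
tcp_pos: [0.5305, 0.1957, 0.1638]
contact_force: [-0.3, 0.3, -1.7]
tcp_pos: [0.5304, 0.1957, 0.1591]
contact_force: [1.7, 0.8, -1.2]
[ 0.23106835 -0.29673191 -0.07102467]
```

```bash

for i in 1 2 3 4; do python3 -m jog '[{"x":0,"y":0,"z":0.004,"ax":0,"ay":0,"az":0,"fingers":0},{"x":0,"y":0,"z":0.004,"ax":0,"ay":0,"az":0,"fingers":0},{"x":0,"y":0,"z":0.004,"ax":0,"ay":0,"az":0,"fingers":0},{"x":0,"y":0,"z":0.004,"ax":0,"ay":0,"az":0,"fingers":0},{"x":0,"y":0,"z":0,"ax":0,"ay":0,"az":0,"fingers":0}]' | grep -v -e clock -e rot -e width -e finger; done; python3 -c "
from h import *
print(bot.sense()['torque'])"
```

```text
tcp_pos: [0.5303, 0.1956, 0.1552]
contact_force: [2.0, 1.5, -1.8]
tcp_pos: [0.5303, 0.1956, 0.1512]
contact_force: [2.8, 1.9, -1.8]
tcp_pos: [0.5303, 0.1956, 0.1472]
contact_force: [3.8, 2.1, -0.5]
tcp_pos: [0.5303, 0.1956, 0.1432]
contact_force: [4.7, 1.4, -1.3]
[ 0.42933803 -0.79475426 -0.06545199]
```

```bash

python3 -m jog '[{"x":0.001,"y":0.002,"z":0.002,"ax":0,"ay":0,"az":0,"fingers":0},{"x":0,"y":0,"z":0.002,"ax":0,"ay":0,"az":0,"fingers":0},{"x":0,"y":0,"z":0.002,"ax":0,"ay":0,"az":0,"fingers":0},{"x":0,"y":0,"z":0.002,"ax":0,"ay":0,"az":0,"fingers":0},{"x":0,"y":0,"z":0,"ax":0,"ay":0,"az":0,"fingers":0}]' | grep -v -e clock -e rot -e width -e finger
for i in 1 2 ; do python3 -m jog '[{"x":0,"y":0,"z":0.002,"ax":0,"ay":0,"az":0,"fingers":0},{"x":0,"y":0,"z":0.002,"ax":0,"ay":0,"az":0,"fingers":0},{"x":0,"y":0,"z":0,"ax":0,"ay":0,"az":0,"fingers":0},{"x":0,"y":0,"z":0,"ax":0,"ay":0,"az":0,"fingers":0},{"x":0,"y":0,"z":0,"ax":0,"ay":0,"az":0,"fingers":0}]' | grep -v -e clock -e rot -e width -e finger; done
```

```text
tcp_pos: [0.5304, 0.1957, 0.1409]
contact_force: [2.4, 1.5, -4.1]
tcp_pos: [0.5304, 0.1958, 0.14]
contact_force: [2.2, 0.6, -6.2]
tcp_pos: [0.5305, 0.1958, 0.1394]
contact_force: [-0.1, 0.2, -3.9]
```

```bash

for i in 1 2 3; do python3 -m jog '[{"x":0,"y":0,"z":0.002,"ax":0,"ay":0,"az":0,"fingers":0},{"x":0,"y":0,"z":0.001,"ax":0,"ay":0,"az":0,"fingers":0},{"x":0,"y":0,"z":0,"ax":0,"ay":0,"az":0,"fingers":0},{"x":0,"y":0,"z":0,"ax":0,"ay":0,"az":0,"fingers":0},{"x":0,"y":0,"z":0,"ax":0,"ay":0,"az":0,"fingers":0}]' | grep -v -e clock -e rot -e width -e finger_; done
```

```text
tcp_pos: [0.5306, 0.1959, 0.1388]
contact_force: [-1.6, -0.5, -3.1]
tcp_pos: [0.5306, 0.1959, 0.1379]
contact_force: [-2.9, -0.4, -2.2]
tcp_pos: [0.5306, 0.1959, 0.1372]
contact_force: [-2.6, -0.6, -1.8]
```

```bash

for i in 1 2 3; do python3 -m jog '[{"x":0,"y":0,"z":0.002,"ax":0,"ay":0,"az":0,"fingers":0},{"x":0,"y":0,"z":0,"ax":0,"ay":0,"az":0,"fingers":0},{"x":0,"y":0,"z":0,"ax":0,"ay":0,"az":0,"fingers":0},{"x":0,"y":0,"z":0,"ax":0,"ay":0,"az":0,"fingers":0},{"x":0,"y":0,"z":0,"ax":0,"ay":0,"az":0,"fingers":0}]' | grep -v -e clock -e rot -e width -e finger_; done
```

```text
tcp_pos: [0.5308, 0.1959, 0.1372]
contact_force: [-5.4, -0.7, 3.8]
tcp_pos: [0.5308, 0.1959, 0.1372]
contact_force: [-6.0, -1.6, 7.1]
tcp_pos: [0.5309, 0.196, 0.1372]
contact_force: [-7.4, -0.8, 9.4]
```

Shoulder felt at TCP z 0.1372, about 12 N net, just after the ball's click pull. I ease the push and turn counter-clockwise.

```bash

python3 -m jog '[{"x":0,"y":-0.001,"z":-0.003,"ax":0,"ay":0,"az":0,"fingers":0},{"x":0,"y":0,"z":0,"ax":0,"ay":0,"az":0,"fingers":0},{"x":0,"y":0,"z":0,"ax":0,"ay":0,"az":-0.01,"fingers":0},{"x":0,"y":0,"z":0,"ax":0,"ay":0,"az":-0.0165,"fingers":0},{"x":0,"y":0,"z":0,"ax":0,"ay":0,"az":-0.0165,"fingers":0}]' | grep -v -e clock -e width -e finger_
python3 -m jog '[{"x":0,"y":0,"z":0,"ax":0,"ay":0,"az":-0.0165,"fingers":0},{"x":0,"y":0,"z":0,"ax":0,"ay":0,"az":-0.0165,"fingers":0},{"x":0,"y":0,"z":0,"ax":0,"ay":0,"az":-0.0165,"fingers":0},{"x":0,"y":0,"z":0,"ax":0,"ay":0,"az":-0.0165,"fingers":0},{"x":0,"y":0,"z":0,"ax":0,"ay":0,"az":0,"fingers":0}]' | grep -v -e clock -e width -e finger_
python3 -c "
from h import *
print(bot.sense()['torque'])"
```

```text
tcp_pos: [0.5304, 0.1961, 0.1372]
tcp_rot: [0.634, 0.774, 0.0, -0.0]
contact_force: [-7.7, 1.1, 7.1]
tcp_pos: [0.5302, 0.1961, 0.1372]
tcp_rot: [0.55, 0.835, -0.0, -0.0]
contact_force: [-7.4, -0.1, 6.7]
[-0.16231977  1.54174414 -0.09434923]
```

```bash

python3 -m jog '[{"x":0.001,"y":-0.002,"z":-0.002,"ax":0,"ay":0,"az":-0.0165,"fingers":0},{"x":0,"y":0,"z":0,"ax":0,"ay":0,"az":-0.0165,"fingers":0},{"x":0,"y":0,"z":0,"ax":0,"ay":0,"az":-0.0165,"fingers":0},{"x":0,"y":0,"z":0,"ax":0,"ay":0,"az":-0.0165,"fingers":0},{"x":0,"y":0,"z":0,"ax":0,"ay":0,"az":-0.0165,"fingers":0}]' | grep -v -e clock -e width -e finger_
python3 -m jog '[{"x":0,"y":0,"z":0,"ax":0,"ay":0,"az":-0.0165,"fingers":0},{"x":0,"y":0,"z":0,"ax":0,"ay":0,"az":-0.0165,"fingers":0},{"x":0,"y":0,"z":0,"ax":0,"ay":0,"az":-0.0165,"fingers":0},{"x":0,"y":0,"z":0,"ax":0,"ay":0,"az":-0.0165,"fingers":0},{"x":0,"y":0,"z":0,"ax":0,"ay":0,"az":-0.0165,"fingers":0}]' | grep -v -e clock -e width -e finger_
python3 -c "
from h import *
print(bot.sense()['torque'])"
```

```text
tcp_pos: [0.5298, 0.1959, 0.1372]
tcp_rot: [0.438, 0.899, -0.0, -0.0]
contact_force: [-5.7, -0.2, 3.5]
tcp_pos: [0.5297, 0.1958, 0.1372]
tcp_rot: [0.318, 0.948, -0.0, -0.0]
contact_force: [-6.1, -1.6, 4.4]
[-0.296883    1.26407102 -0.16466833]
```

```bash

python3 -m jog '[{"x":0,"y":0,"z":0,"ax":0,"ay":0,"az":-0.0165,"fingers":0},{"x":0,"y":0,"z":0,"ax":0,"ay":0,"az":-0.0165,"fingers":0},{"x":0,"y":0,"z":0,"ax":0,"ay":0,"az":-0.0165,"fingers":0},{"x":0,"y":0,"z":0,"ax":0,"ay":0,"az":-0.0165,"fingers":0},{"x":0,"y":0,"z":0,"ax":0,"ay":0,"az":-0.0165,"fingers":0}]' | grep -v -e clock -e width -e finger_
python3 -m jog '[{"x":0,"y":0,"z":0,"ax":0,"ay":0,"az":-0.0165,"fingers":0},{"x":0,"y":0,"z":0,"ax":0,"ay":0,"az":-0.0165,"fingers":0},{"x":0,"y":0,"z":0,"ax":0,"ay":0,"az":-0.0165,"fingers":0},{"x":0,"y":0,"z":0,"ax":0,"ay":0,"az":-0.008,"fingers":0},{"x":0,"y":0,"z":0,"ax":0,"ay":0,"az":0,"fingers":0}]' | grep -v -e width -e finger_
python3 - <<'E'
from h import *
print(bot.sense()['torque'])
s=snap('wrist','w5')
E
```

```text
tcp_pos: [0.5296, 0.1956, 0.1372]
tcp_rot: [0.192, 0.981, -0.0, -0.0]
contact_force: [-6.6, -1.6, 4.9]
clock: 20.95
tcp_pos: [0.5295, 0.1955, 0.1372]
tcp_rot: [0.104, 0.995, -0.0, -0.0]
contact_force: [-6.2, -2.3, 5.6]
[-0.48475257  1.34688194 -0.08976403]
```

View pics/w5.png

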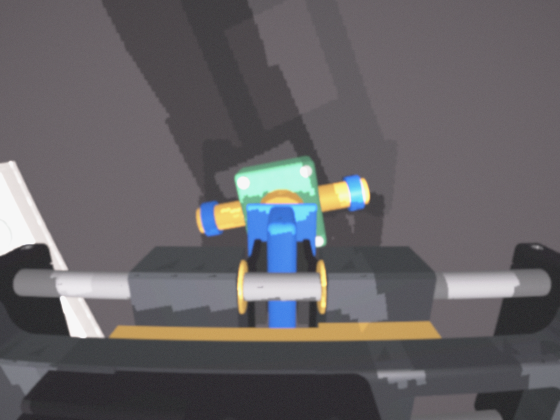

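The picture shows the handle still square in the fingers at column 282, and the valve block turned relative to it. Key yaw relative to the block is about 1.38 rad. I release and retreat.

```bash

for i in 1 2; do python3 -m jog '[{"x":0,"y":0,"z":0,"ax":0,"ay":0,"az":0,"fingers":70},{"x":0,"y":0,"z":0,"ax":0,"ay":0,"az":0,"fingers":70},{"x":0,"y":0,"z":0,"ax":0,"ay":0,"az":0,"fingers":70},{"x":0,"y":0,"z":0,"ax":0,"ay":0,"az":0,"fingers":70},{"x":0,"y":0,"z":0,"ax":0,"ay":0,"az":0,"fingers":70}]' | tail -3; done
for i in 1 2; do python3 -m jog '[{"x":0,"y":0,"z":-0.05,"ax":0,"ay":0,"az":0,"fingers":70},{"x":0,"y":0,"z":-0.08,"ax":0,"ay":0,"az":0,"fingers":70},{"x":0,"y":0,"z":-0.08,"ax":0,"ay":0,"az":0,"fingers":70},{"x":0,"y":0,"z":-0.05,"ax":0,"ay":0,"az":0,"fingers":70},{"x":0,"y":0,"z":0,"ax":0,"ay":0,"az":0,"fingers":70}]' | tail -5; done
python3 - <<'E'
from h import *
s=snap('wrist','w6')
h=cv2.cvtColor(s['img'],cv2.COLOR_RGB2HSV); m=cv2.inRange(h,(100,120,40),(130,255,255))>0
C=cloud(s,m); C=C[(np.hypot(C[:,0]-.53,C[:,1]-.195)<.06)]
for lo,hi in((.12,.145),(.155,.18)):
    T=C[(C[:,2]>lo)&(C[:,2]<hi)]; print(len(T),np.median(T[:,2]),cv2.minAreaRect((T[:,:2]*1000).astype(np.float32)))
s=snap('side'); cv2.imwrite('pics/s7.png',cv2.resize(s['img'][90:230,190:330],None,fx=4,fy=4,interpolation=cv2.INTER_CUBIC)[:,:,::-1])
E
```

```text
contact_force: [0.2, -0.6, 0.2]
gripper_width: 0.0454
finger_force: 0.0
contact_force: [0.8, -0.3, 0.9]
gripper_width: 0.0698
finger_force: 0.0
tcp_pos: [0.5316, 0.1963, 0.2051]
tcp_rot: [0.104, 0.995, 0.001, 0.002]
contact_force: [0.6, 0.1, -0.1]
gripper_width: 0.0702
finger_force: 0.0
tcp_pos: [0.5308, 0.1961, 0.269]
tcp_rot: [0.104, 0.995, 0.0, 0.001]
contact_force: [0.4, 0.1, 0.0]
gripper_width: 0.0699
finger_force: 0.0
958 0.1328382510905345 ((527.600830078125, 195.5543975830078), (39.400821685791016, 61.425315856933594), 77.03142547607422)
881 0.1665434951313256 ((527.3908081054688, 195.09713745117188), (13.042350769042969, 61.38184356689453), 78.20549011230469)
```

View pics/s7.png

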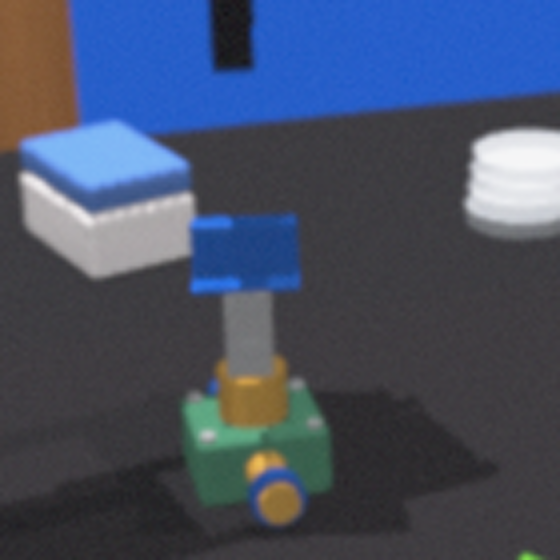

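The key stands upright with its mouth on the bonnet (crop (250,370)). The handle sits at 78°, its top at z 0.1665 (mouth about 0.0726), and the gripper is clear.

```bash
python3 -c "
from workcell import order
print(order.sign_off())"
```

```text
the job is handed in; nothing more can be done
None
```

The key is clicked home on the stem, turned about 75° counter-clockwise to open the valve and released; the job is handed in, and no pass/fail result was shown.

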